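Find the hidden hanger groove in a plaque with a locating pin

TASK

Take the red-handled locating pin out of its wooden rack, lower its foot through the square mouth of the plywood template and gently drag it along the slot over the back of the plaque until it drops into the hanger groove hidden underneath. Stop there at once, without forcing the pin sideways or down, and leave it standing upright and fully down in the groove, let go; leave the other things on the bench alone.

Things in the scene. Friction and masses are not known exactly. Their poses are not given: they have to be found in the camera images.
- jig: Black wooden plaque with round ends, 430 mm long, face down, with a plywood template box (78 mm in x, 200 mm in y) on its back; fixed. Origin: on the bench under the template's middle; y runs along the slot from the mouth to the closed end, z up. The template spans z = 44 to 54 mm. Pin and plaque or template (and gripper and plaque) must never press on each other with more than 15 N.
- mouth (a point): Centre of the square mouth (26 x 26 mm) through the template, level with its top face, at (0, -76, 54) mm in the jig's frame. From the mouth's +y side a straight slot 14 mm wide runs along x = 0 to y = 87. The pin's 18 mm foot passes only through the mouth; along the slot it stays held under the template.
- slot_end (a point): Closed far end of the slot, level with the template's top face, at (0, 87, 54) mm in the jig's frame.
- back (a point): Point on the plaque's flat black back panel, the floor of the dark hollow (50 mm wide) under the template, at (0, 0, 30) mm in the jig's frame. The panel sits on springy pads: it yields from about 2 N on, 1 mm for each further newton, at most 6 mm. One groove crosses it along x, 22 mm wide, 10 mm deep (bottom at z = 20); its middle lies, unseen, anywhere from y = -42 to 65 mm.
- pin: Locating pin, about 130 g, 96 mm tall, standing upright. Origin: centre of the underside of its foot; z up along it. From below: steel disc foot 18 mm in diameter and 8 mm thick, steel shank 10 mm in diameter, round red handle 26 mm in diameter from z = 50 to z = 96 with a brass ring near its lower end.
- rack: Wooden block, 56 x 56 x 30 mm high, fixed to the bench, holding the pin upright in a round hole 20.5 mm in diameter and 22 mm deep. Origin: on the bench under its middle.
- jar: Bystander: small amber jar, 52 mm in diameter, 75 mm tall. Origin: centre of its underside.
- tin: Bystander: yellow tin with a white lid and label, 56 mm in diameter, 65 mm tall. Origin: centre of its underside.
- phone: Bystander: white phone lying flat, 75 x 150 x 9 mm. Origin: centre of its underside.
Mind the look-alikes: they are no part of the job. There is more than one size of the pin; the job needs the largest.

How it is judged:
On the way, in this order (a step that is already met when the one before it is completed fails the run):
1. the pin's foot is down through the mouth, below the template's underside (z of pin in the frame of jig between 0.015 and 0.036 m and y of pin in the frame of jig between -0.092 and -0.058 m and x of pin in the frame of jig between -0.012 and 0.012 m), for 0.1 s.
2. the foot has been slid away from the mouth, under the template (z of pin in the frame of jig between 0.013 and 0.0385 m and y of pin in the frame of jig above -0.056 m and x of pin in the frame of jig between -0.008 and 0.008 m), for 0.05 s.
At the end, for the whole second after the job is handed in: The pin stands in the groove with the underside of its foot on the groove's bottom (less than 22.5 mm above the bench in the jig's frame; the plaque's back panel is at 30), on the slot's line within 6 mm, between y = -50 and 73 mm along it, upright within 0.12 rad, at rest and let go (z of pin in the frame of jig between 0.013 and 0.0225 m and x of pin in the frame of jig between -0.006 and 0.006 m and y of pin in the frame of jig between -0.05 and 0.073 m and angle between pin's own z axis and vertical below 0.12 rad and linear speed of pin below 0.01 m/s and contact force between pin and the fingers below 0.05 N); the robot touches nothing.
It fails at once if the pin and the plaque or template press on each other with more than 15 N (contact force between pin and jig above 15 N).
It fails at once if the robot itself presses on the plaque or template with more than 15 N (contact force between any of the fingers, the arm and jig above 15 N).
It fails at once if a bystander (jar, tin or phone) is moved more than 20 mm (distance of any of jar, tin, phone from where it was at the start of the episode above 0.02 m).
It also fails if it takes over 72 s, if anything falls off the work surface, if the arm or the gripper's body presses on something with over 40 N, if the wrist force passes 120 N, or if a joint passes its speed limit or range.

ROBOT

A 6-joint arm with a two-finger parallel gripper is mounted at the origin on the work surface. World frame = base frame: x ahead of the robot, y to its left, z up, the work surface at z = 0. Lengths are in m, angles in rad, forces in N, time in s.
With the tool pointing down it reaches from about 0.25 to 0.775 m from the base axis. Payload 8.9 kg.
Tool frame: the origin (TCP) lies between the finger pads; the fingertips stand 19 mm ahead of it and the grasp point (between the pads) is the TCP (tips_ahead is the distance from the TCP to the fingertips, in m); z points along the fingers, y is the line along which they close (so a half turn about z gives the same grasp; the last joint's range is limited). The gripper opens to 85 mm and grips with 20 to 120 N. Pads are 22 mm wide; open, the fingers measure 114 mm over their backs; the gripper's body (76 mm by 85 mm) begins 54 mm behind the grasp point. The pads swing forward as they close: fully open they stand 13 mm farther back than shut.
Start: joints at [-1.356, 0.291, -0.153, 1.127, 0, 1.431], TCP at [0.182, -0.492, 0.25] pointing down, gripper open.
Joint ranges: [-2.52, 2.52], [-0.91, 1.74], [-1.3, 1.37], [-1.96, 2.02], [-1.52, 1.47], [-3.14, 3.14]. Speed limits (rad/s): [2.22, 2.22, 2.79, 3.14, 3.14, 3.14].

INTERFACE

Orientations are given as a unit quaternion [x, y, z, w].
In Python, from workcell import * gives the robot as it stands. Calls block until the motion is done:
- reach(position, orientation): joint-space move of the TCP to a pose.
- movel(position, ori=None, max_speed=0.15, stop_force=None): straight line of the TCP; ori=None keeps the orientation; max_speed is the mean speed in m/s. With stop_force (N) it stops when the force on the tool has changed by that much, and returns True; else False.
- move_j(angles): joint-space move.
- grip(opening, strength=None): opening from 0.0 (shut) to 1.0 (fully open); strength is the grip in N (None keeps the last); returns when the fingers have stopped.
- sleep(seconds).
- ik(position, orientation): joint angles nearest the present ones, or None.
- get_obs(): the state.
- get_image(name): name is "side" or "top"; returns a dict with "img" (420x560x3 uint8, red, green, blue), "intrinsics" (3x3 intrinsics, pixels), "R" (3x3) and "t" (3): a world point X has camera coordinates R X + t. Camera axes: x right, y down, z forward; pixel columns grow to the right and rows downward; lengths in m; the calibration is good to about 2 mm. A picture is of the moment at which its call begins. There is no depth.
A pose or a line that the arm cannot do raises IKError and nothing moves.
- hand_in(): hands the job in; it is judged then, once.
Trained networks look in a picture, given as the dict that the camera call returned (one of the last four; its "shot" number tells which), for a name from the list of things; names that differ only in an ending like _2 or _b are one class to them, and where a whole thing is asked for, a point or a joint stands for the part that bears it (a point fixed in the world has none). Each returns a list of dicts, best first, with "conf" (0 to 1); they miss things now and then, are a little off and sometimes report something else, mostly with a low value. They report only what shows in the picture. A call takes as long as a camera call. They do not tell look-alikes from the thing itself.
- search_frame(picture, label): "position" ([x, y, z] in m, in world coordinates, good to about 4 mm: the middle of the surface that is visible of it).
- trace(picture, label): "region" (420x560 bool, what is visible of it).
The state is a dict: "time": time; "q": joint angles; "dq": joint speeds; "effort": joint torques, N m; "tcp_pos": TCP position; "ee_rot": TCP orientation; "wrist_force": force on the tool from outside, world axes, zero at the start; "wrist_torque": the same for the moment, N m; "finger_gap": opening from 0.0 (shut) to 1.0 (fully open); "gripper_force": force on a finger pad.
Only numpy, scipy, OpenCV 4.12 (cv2) and the standard library are available. Lean on these libraries where they do the work, as an engineer would, in place of code of your own. Each camera call takes 0.05 s, during which the arm holds its last target. There are 200 camera calls.

## Working session

There is one attempt and no reset: what is moved stays moved. The work goes in short steps, each a Python script; the robot and the scene stay as the last script left them, time stands still between calls to the robot, and variables do not carry over. Pictures are saved under pics/ and viewed, at most 10 in all, crops included, and the job is handed in when it is done.

```bash
mkdir -p pics; ls; cat > h.py <<'E'
from workcell import *
import numpy as np, cv2
def save(p,n,crop=None,s=1):
    im=p["img"][:,:,::-1]
    if crop: im=im[crop[1]:crop[3],crop[0]:crop[2]]
    cv2.imwrite("pics/"+n,cv2.resize(im,None,fx=s,fy=s,interpolation=cv2.INTER_CUBIC))
def proj(p,X):
    c=np.atleast_2d(X)@np.array(p["R"]).T+p["t"]; u=c@np.array(p["intrinsics"]).T; return u[:,:2]/u[:,2:]
def ray(p,u,z):
    R=np.array(p["R"]);C=-R.T@p["t"];d=R.T@np.linalg.solve(p["intrinsics"],[u[0],u[1],1.]);return C+d*(z-C[2])/d[2]
E
python3 - <<'E'
from h import *
P={n:get_image(n) for n in("top","side")}
for n,p in P.items():
    save(p,n+"0.png",s=1.42)
    print(n,np.round(-np.array(p["R"]).T@p["t"],3))
    for l in("pin","rack","jig","mouth","slot_end","jar","tin","phone"):
        for d in search_frame(p,l)[:5]: print(l,np.round(d["position"],4),round(d["conf"],2),np.round(proj(p,d["position"])[0]))
print(get_obs()["ee_rot"],get_obs()["time"])
E
```

```text
pics
top [0.349 0.101 1.076]
pin [0.4995 0.2516 0.1049] 0.71 [207. 241.]
pin [0.5823 0.2366 0.0712] 0.43 [217. 205.]
rack [0.4883 0.2389 0.029 ] 0.74 [218. 251.]
jig [ 0.5555 -0.0588  0.0332] 0.94 [351. 218.]
mouth [ 0.563  -0.0609  0.0327] 0.6 [352. 215.]
slot_end [ 0.5653 -0.0687  0.0303] 0.95 [355. 214.]
jar [0.6127 0.3257 0.0771] 0.82 [175. 192.]
tin [0.4539 0.3688 0.0635] 0.75 [154. 266.]
phone [0.7249 0.2762 0.0042] 0.9 [204. 153.]
phone [ 0.5607 -0.0624  0.0336] 0.28 [353. 216.]
phone [0.4991 0.2501 0.1016] 0.15 [208. 241.]
side [0.485 0.618 0.702]
pin [0.4276 0.2738 0.0562] 0.77 [355. 313.]
pin [0.497  0.2536 0.0949] 0.74 [314. 281.]
pin [0.5913 0.2448 0.0529] 0.49 [255. 280.]
rack [0.4961 0.2678 0.0317] 0.6 [311. 309.]
jig [0.5548 0.01   0.034 ] 0.76 [299. 186.]
mouth [0.56   0.0076 0.0339] 0.89 [297. 185.]
slot_end [0.5581 0.0097 0.0311] 0.67 [298. 186.]
jar [0.616  0.3437 0.0744] 0.75 [223. 328.]
tin [0.4559 0.3896 0.0645] 0.72 [329. 383.]
phone [0.7212 0.2876 0.0103] 0.76 [174. 303.]
phone [0.4972 0.2702 0.0298] 0.16 [310. 311.]
[ 9.84393302e-01  1.75982460e-01 -1.47080279e-06  5.14405931e-06] 0.9
```

View pics/top0.png

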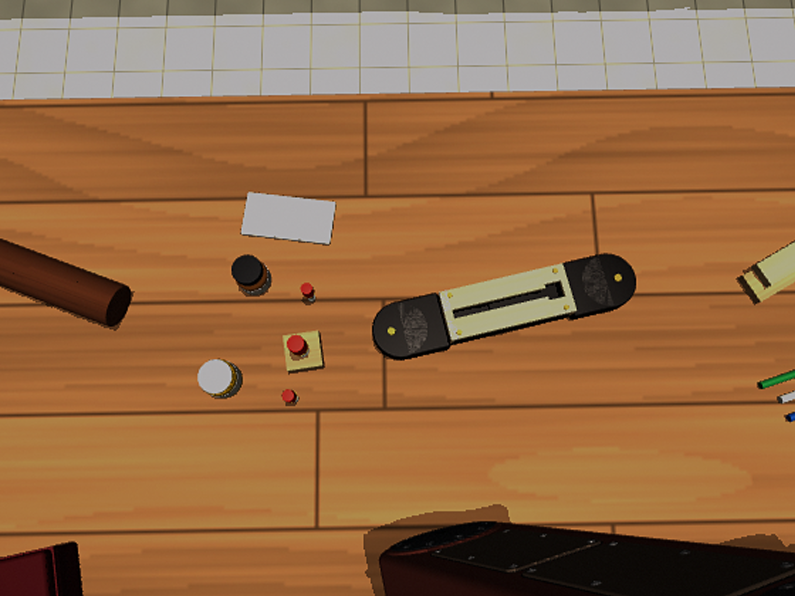

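View pics/side0.png

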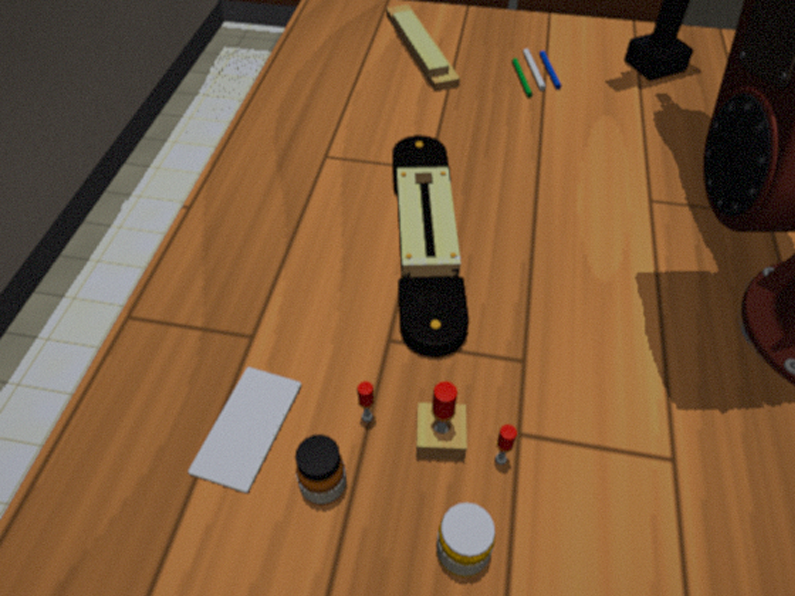

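The rack pin (top 207,241; side 314,281) is the largest. The look-alikes are the small red pins at top (217,205) and (203,279). The mouth is at the right end of the slot, about (391,204) in top. Next: a close crop to check the choice, and the measurements.

```bash
cat >> h.py <<'E'
from scipy.optimize import least_squares
def M(pose):  # x,y,yaw
    c,s=np.cos(pose[2]),np.sin(pose[2]); return np.array([[c,-s,0,pose[0]],[s,c,0,pose[1]],[0,0,1,0],[0,0,0,1.]])
def J(pose,X): return (np.atleast_2d(X)@M(pose)[:3,:3].T)+M(pose)[:3,3]
E
python3 - <<'E'
from h import *
pa=get_image("top");pb=get_image("side")
a=cv2.resize(pa["img"][185:290,180:320],None,fx=5,fy=5,interpolation=2)
save(pb,"crop_pins.png",(230,255,390,345),4)
# template fit: 4 outer corners at z=54mm from bright wood mask, both views
obs={}
for n,p,box in(("top",pa,(305,180,412,245)),("side",pb,(276,112,330,198))):
    im=p["img"][box[1]:box[3],box[0]:box[2]]
    hsv=cv2.cvtColor(im,cv2.COLOR_RGB2HSV).astype(int)
    m=((hsv[...,2]>150)&(hsv[...,1]<125)).astype(np.uint8)
    m=cv2.morphologyEx(m,cv2.MORPH_OPEN,np.ones((2,2)))
    n_,lab,st,_=cv2.connectedComponentsWithStats(m); k=1+np.argmax(st[1:,4]); m=(lab==k).astype(np.uint8)
    cs,_=cv2.findContours(m,cv2.RETR_CCOMP,cv2.CHAIN_APPROX_NONE); c=max(cs,key=cv2.contourArea)
    h=cv2.convexHull(c); print(n,st[k],"minrect",[ (round(x+box[0],1),round(y+box[1],1)) for x,y in cv2.boxPoints(cv2.minAreaRect(h))])
    fill=cv2.fillConvexPoly(np.zeros_like(m),h,1)
    dark=((fill==1)&(hsv[...,2]<90)).astype(np.uint8)
    n_,lab,st,_=cv2.connectedComponentsWithStats(dark); k=1+np.argmax(st[1:,4])
    ys,xs=np.where(lab==k); pts=np.c_[xs+box[0],ys+box[1]].astype(float)
    w=np.array([ray(p,u,.054)[:2] for u in pts]); 
    hw=np.array([ray(p,(u[0][0]+box[0],u[0][1]+box[1]),.054)[:2] for u in h]).astype(np.float32)
    r=cv2.minAreaRect(hw*1000); print("rect mm",r)
    vx=cv2.fitLine((w*1000).astype(np.float32),cv2.DIST_HUBER,0,.01,.01).ravel(); print("dark line",vx,"yaw",np.degrees(np.arctan2(vx[1],vx[0])))
    d=vx[:2]*np.sign(vx[1]); s=w*1000@d; print("extent",w[s.argmin()],w[s.argmax()],np.ptp(s))
    vis=im.copy(); vis[lab==k]=(255,0,0); cv2.drawContours(vis,[h],-1,(0,0,255),1)
    cv2.imwrite("pics/v_%s.png"%("top" if p is pa else "side"),cv2.resize(vis[...,::-1],None,fx=6,fy=6,interpolation=0))
# pin: red mask handle
for p,box in((pa,(198,232,220,256)),(pb,(300,266,326,298))):
    im=p["img"][box[1]:box[3],box[0]:box[2]].astype(int)
    m=(im[...,0]>110)&(im[...,1]<70)&(im[...,2]<70); ys,xs=np.where(m)
    print("red",m.sum(),xs.mean()+box[0],ys.mean()+box[1],xs.min()+box[0],xs.max()+box[0],ys.min()+box[1],ys.max()+box[1])
    for z in(.073,.104): print(z,np.round(ray(p,(xs.mean()+box[0],ys.mean()+box[1]),z),4))
E
python3 -c "
import cv2,numpy as np
a=cv2.imread('pics/v_top.png');b=cv2.imread('pics/v_side.png')
c=cv2.imread('pics/crop_pins.png');print(a.shape,b.shape,c.shape)
b=cv2.rotate(b,1)
o=np.zeros((600,800,3),np.uint8)
a=cv2.resize(a,(480,int(480*a.shape[0]/a.shape[1])));b=cv2.resize(b,(310,int(310*b.shape[0]/b.shape[1])));c=cv2.resize(c,(500,281))
o[:a.shape[0],:480]=a;o[:b.shape[0],485:795]=b;o[310:591,:500]=c
cv2.imwrite('pics/combo.png',o)"
```

```text
top [   6    7   96   53 2466] minrect [(np.float32(310.0), np.float32(205.9)), (np.float32(398.2), np.float32(185.1)), (np.float32(406.3), np.float32(219.2)), (np.float32(318.1), np.float32(240.1))]
rect mm ((563.844482421875, -71.24378204345703), (77.79462432861328, 198.4361114501953), 12.348288536071777)
dark line [ 2.1298473e-01 -9.7705555e-01  5.6625446e+02 -7.2627510e+01] yaw -77.702675
extent [ 0.59049054 -0.15427089] [0.54870973 0.01486843] 174.1571848086253
side [   5    8   45   67 2000] minrect [(np.float32(280.7), np.float32(120.0)), (np.float32(321.6), np.float32(117.8)), (np.float32(325.3), np.float32(185.7)), (np.float32(284.4), np.float32(187.9))]
rect mm ((562.9871826171875, -67.58792114257812), (78.40225219726562, 195.1383819580078), 12.4342679977417)
dark line [ 2.1610352e-01 -9.7637045e-01  5.6543243e+02 -6.6312035e+01] yaw -77.51972
extent [ 0.59445723 -0.14961182] [0.5443809  0.01152604] 168.1519123547944
red 113 207.60176991150442 241.46902654867256 202 213 236 247
0.073 [0.503  0.2546 0.073 ]
0.104 [0.4982 0.2499 0.104 ]
red 194 313.30927835051546 275.4329896907216 305 321 268 282
0.073 [0.4994 0.2305 0.073 ]
0.104 [0.4987 0.2496 0.104 ]
(390, 642, 3) (516, 324, 3) (360, 640, 3)
```

View pics/combo.png

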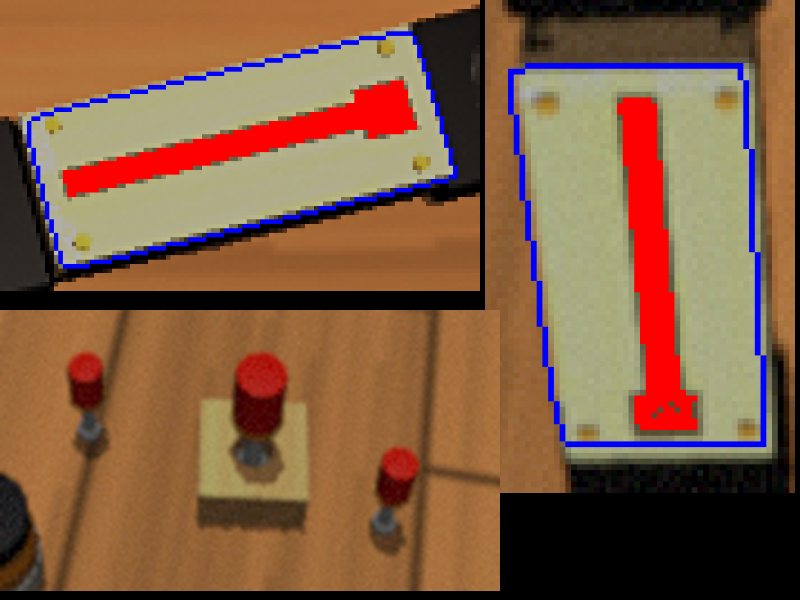

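The combo shows the template outline, slot and mouth well segmented, with the mouth at jig -y, toward world -y. The crop confirms that the pin in the rack is clearly the largest of the three. Grasp it now.

```bash
cat >> h.py <<'E'
POSE=np.array([.5654,-.0694,np.radians(12.33)])
a=np.radians((12.33)/2); Q=[np.cos(a),np.sin(a),0,0]   # tool y along -jig y
def W(): return np.round(get_obs()["wrist_force"],2)
E
python3 - <<'E'
from h import *
x,y=.4985,.2498
print(ik([x,y,.2],Q))
grip(.65,40)
reach([x,y,.17],Q)
print(W())
movel([x,y,.084],max_speed=.12,stop_force=8)
o=get_obs(); print(W(),o["tcp_pos"])
grip(0,40)
o=get_obs(); print(W(),o["finger_gap"],o["gripper_force"],o["time"])
movel([x,y,.16],max_speed=.1)
print([W() for _ in range(3)])
m=J(POSE,[0,-.076,0])[0]; print(m, ik([*m[:2],.16],Q))
movel([*m[:2],.16],max_speed=.2)
p=get_image("top");s=get_image("side"); print(W(),get_obs()["tcp_pos"],get_obs()["time"])
save(p,"t1.png",(300,150,440,255),4); save(s,"s1.png",(240,60,360,200),4)
a=cv2.imread("pics/t1.png");b=cv2.imread("pics/s1.png")
o=np.zeros((600,800,3),np.uint8);a=cv2.resize(a,(440,330));b=cv2.resize(b,(350,408));o[:330,:440]=a;o[:408,445:795]=b
cv2.imwrite("pics/c1.png",o)
E
```

```text
[ 0.33341237  0.38420945 -0.15370946  1.03287741  0.         -3.02337938]
[ 0.37 -0.06 -0.2 ]
[0.16 0.04 0.94] [0.49896824 0.2499126  0.08458289]
[-0.71 -1.18  6.51] 0.2954204572635466 39.02698874473572 6.3417
[array([-0.53, -0.3 , -1.92]), array([-0.53, -0.3 , -1.92]), array([-0.53, -0.3 , -1.92])]
[ 0.58162919 -0.14364698  0.        ] [-0.36411191  0.49076766 -0.0946106   0.98541806  0.          2.56228164]Traceback (most recent call last):
  File "<stdin>", line 14, in <module>
workcell.IKError: the arm cannot follow that straight line within its joint ranges
```

```bash
cat >> h.py <<'E'
b=a+np.pi/2; Q2=[np.cos(b),np.sin(b),0,0]
E
python3 - <<'E'
from h import *
m=J(POSE,[0,-.076,0])[0]
x,y=.4985,.2498
movel([x,y,.185],max_speed=.2)
reach([*m[:2],.185],Q2)
movel([*m[:2],.145],max_speed=.1)
p=get_image("top");s=get_image("side"); o=get_obs();print(W(),o["tcp_pos"],o["ee_rot"],o["q"][5],o["finger_gap"],o["time"])
save(p,"t1.png",(300,150,440,255),4); save(s,"s1.png",(240,60,360,200),4)
a=cv2.imread("pics/t1.png");b=cv2.imread("pics/s1.png")
o=np.zeros((600,800,3),np.uint8);a=cv2.resize(a,(440,330));b=cv2.resize(b,(350,408));o[:330,:440]=a;o[:408,445:795]=b
cv2.imwrite("pics/c1.png",o)
E
```

```text
[ 0.8  -0.34 -1.13] [ 0.58215861 -0.14375704  0.14580877] [-1.07496708e-01  9.94205237e-01 -2.89303315e-04  5.66585300e-04] -0.5793773577050391 0.2898548436159895 10.2667
```

View pics/c1.png

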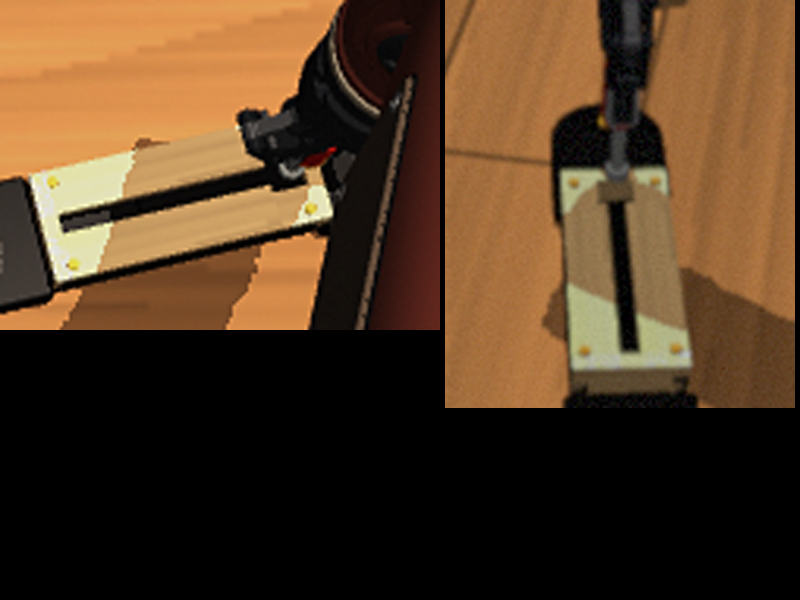

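The side crop shows the foot at about px (299,119) and the mouth just below it at about (299,125). Compare these with the projected model.

```bash
python3 - <<'E'
from h import *
s=get_image("side"); o=get_obs(); t=o["tcp_pos"]
zf=t[2]-.076
print("foot model c/top",proj(s,[t-[0,0,.076],t-[0,0,.068]]), "mouth model",proj(s,J(POSE,[[0,-.076,.054],[-.013,-.089,.054],[.013,-.089,.054],[-.013,-.063,.054],[.013,-.063,.054],[0,.087,.054]])).round(1))
c=s["img"][100:140,280:320]; im=c.copy()
for X in list(J(POSE,[[-.013,-.089,.054],[.013,-.089,.054],[.013,-.063,.054],[-.013,-.063,.054],[-.007,.087,.054],[.007,.087,.054],[-.039,-.1,.054],[.039,-.1,.054],[.039,.1,.054],[-.039,.1,.054]])): pass
big=cv2.resize(s["img"][95:195,260:340,::-1],None,fx=6,fy=6,interpolation=2)
f=lambda X:[tuple(int(v) for v in ((q-[260,95]+.5)*6)) for q in proj(s,X)]
for poly in (J(POSE,[[-.013,-.089,.054],[.013,-.089,.054],[.013,-.063,.054],[.007,-.063,.054],[.007,.087,.054],[-.007,.087,.054],[-.007,-.063,.054],[-.013,-.063,.054]]),J(POSE,[[-.039,-.1,.054],[.039,-.1,.054],[.039,.1,.054],[-.039,.1,.054]]),
  *[t-[0,0,h]+np.array([[.009*np.cos(k),.009*np.sin(k),0] for k in np.linspace(0,6.28,24)]) for h in(.076,.068)]):
    cv2.polylines(big,[np.array(f(poly))],True,(255,0,255),1)
cv2.imwrite("pics/ov1.png",big)
E
```

```text
foot model c/top [[298.49332219 119.60529022]
 [298.63467381 116.61169703]] mouth model [[298.5 125.5]
 [304.1 121.5]
 [292.1 121.7]
 [304.9 129.4]
 [292.7 129.6]
 [303.4 181.4]]
```

View pics/ov1.png

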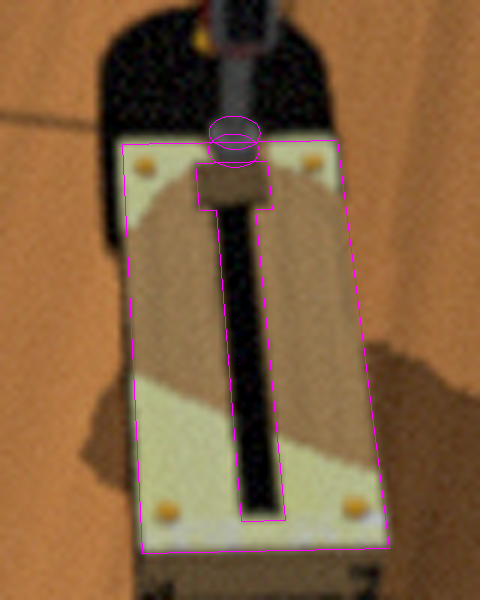

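The model overlay matches to within about a pixel. Lower the foot until light contact with the panel.

```bash
python3 - <<'E'
from h import *
m=J(POSE,[0,-.076,0])[0][:2]
print(W())
h=movel([*m,.114],max_speed=.05,stop_force=2.5); print(h,W(),get_obs()["tcp_pos"])
if not h:
    w0=get_obs()["wrist_force"]
    h=movel([*m,.098],max_speed=.015,stop_force=2.5); o=get_obs(); print(h,W(),o["tcp_pos"],W()-w0)
sleep(.3); o=get_obs(); print(W(),o["tcp_pos"],o["time"])
E
```

```text
[ 0.64 -0.14 -0.9 ]
False [ 0.25  0.39 -1.63] [ 0.58169014 -0.14369662  0.11404863]
True [ 2.19 -0.31  2.14] [ 0.58155744 -0.14369963  0.10525838] [ 1.93665083 -0.7028104   3.7748579 ]
[ 1.52 -0.98  3.2 ] [ 0.58148305 -0.14365865  0.10531729] 12.025
```

```bash
cat >> h.py <<'E'
R2=M(POSE)[:2,:2]
def jigpos(): return (np.array(get_obs()["tcp_pos"][:2])-POSE[:2])@R2
def jigF():
    f=get_obs()["wrist_force"]; return np.round([*(f[:2]@R2),f[2]],2)
E
python3 - <<'E'
from h import *
z=get_obs()["tcp_pos"][2]
for dz in(.001,.002):
    p=get_obs()["tcp_pos"]; m=J(POSE,[0,-.076,0])[0][:2]
    movel([*m,z+dz],max_speed=.01); print(jigF(),get_obs()["tcp_pos"],jigpos())
    if jigF()[2]<2: break
z=get_obs()["tcp_pos"][2]
for y in(-.068,-.060,-.052):
    h=movel([*J(POSE,[0,y,0])[0][:2],z],max_speed=.02,stop_force=4); print(y,h,jigF(),jigpos(),get_obs()["tcp_pos"][2],get_obs()["time"])
    if h: break
E
```

```text
[ 0.71 -1.31  1.95] [ 0.58160236 -0.14369202  0.10631598] [-3.58297232e-05 -7.60382741e-02]
-0.068 False [-0.69  1.09  1.21] [-0.00019032 -0.06739263] 0.10619046522680856 12.8583
-0.06 False [0.55 0.61 1.48] [ 5.64779916e-06 -5.96591857e-02] 0.10629143545192173 13.4083
-0.052 False [-0.33  0.34  0.7 ] [-3.97667061e-05 -5.16029967e-02] 0.10626617499811161 13.9583
```

```bash
cat > drag.py <<'E'
from h import *
def F(n=4):
    r=[]
    for _ in range(n): sleep(.02); r.append(jigF())
    return np.round(np.mean(r,0),2)
def run(y,z,yend,step=.002):
    log=[]
    while y<yend and get_obs()["time"]<55:
        y+=step
        h=movel([*J(POSE,[0,y,0])[0][:2],z],max_speed=.02,stop_force=3.5)
        f=F(); jp=jigpos(); log.append((round(jp[0]*1e3,1),round(jp[1]*1e3,1),*f,h))
        if abs(f[0])>5 or abs(f[1])>5 or f[2]<-.1 or f[2]>6: break
    for l in log[::6][:-1]+log[-4:]: print(*l)
    print(get_obs()["tcp_pos"],get_obs()["time"])
E
python3 - <<'E'
from drag import *
z=.1054
movel([*J(POSE,[0,-.052,0])[0][:2],z],max_speed=.01); print(F())
run(-.052,z,.066)
E
```

```text
[0.02 2.07 2.38]
0.1 -50.3 0.01 -0.71 2.13 False
0.0 -37.8 0.13 -0.54 1.88 False
-0.0 -25.9 -0.16 -0.98 2.24 False
-0.0 -13.8 0.27 -0.8 2.09 False
-0.0 -1.8 0.26 -0.82 2.14 False
0.0 10.2 0.45 -0.83 2.19 False
-0.0 22.2 0.15 -1.4 2.43 False
0.0 28.1 0.19 -0.56 2.04 False
-0.0 30.1 0.28 -0.69 2.01 False
-0.0 32.2 0.17 -1.0 1.95 False
-0.4 34.4 -0.26 -0.13 -1.58 False
[ 0.55762098 -0.03585842  0.10497971] 27.8917
```

Fz dropped from +2 to -1.6 N at y ≈ 34 mm, so the foot is unsupported over the groove. Lower it here.

```bash
python3 - <<'E'
from drag import *
def down(y,z): return movel([*J(POSE,[0,y,0])[0][:2],z],max_speed=.015,stop_force=2.5)
y=.034
h=down(y,.1020); print(h,F(),get_obs()["tcp_pos"][2])
if not h:
    h=down(y,.0945); print(h,F(),jigpos(),get_obs()["tcp_pos"][2],get_obs()["time"])
E
```

```text
False [ 0.    0.45 -1.62] 0.10194189063367855
True [ 1.03 -0.51  2.82] [3.44748183e-05 3.39569457e-02] 0.09551362126260933 28.8417
```

```bash
python3 - <<'E'
from drag import *
p=J(POSE,[0,.034,0])[0][:2]
movel([*p,.0962],max_speed=.01); print(F())
grip(.6); print(F(),get_obs()["finger_gap"],get_obs()["gripper_force"])
h=movel([*p,.2],max_speed=.08,stop_force=6); print(h,F(),get_obs()["tcp_pos"])
reach([.45,-.25,.3],Q2); sleep(.2)
s=get_image("side");t=get_image("top")
for q in(s,t):
    for d in search_frame(q,"pin"): print(np.round(d["position"],4),round(d["conf"],2))
big=cv2.resize(s["img"][115:200,260:340,::-1],None,fx=6,fy=6,interpolation=2)
f=lambda X:np.array([((q-[260,115]+.5)*6).astype(int) for q in proj(s,X)])
c=J(POSE,[0,.034,.02])[0]
for h,r in((.05,.013),(.096,.013),(0.034,.005)):
    cv2.polylines(big,[f(c+np.array([[r*np.cos(k),r*np.sin(k),h] for k in np.linspace(0,6.28,24)]))],True,(255,0,255),1)
cv2.imwrite("pics/end.png",big); print(get_obs()["time"])
E
```

```text
[ 0.64 -0.56  0.86]
[ 0.16 -0.1   0.3 ] 0.6010417825251911 0.0
False [-0.47  0.02  0.12] [ 0.55785008 -0.03613365  0.1994678 ]
[ 0.553  -0.0303  0.0978] 0.7
[0.59   0.2464 0.0546] 0.61
[ 0.5557 -0.0317  0.1164] 0.74
[0.4249 0.2627 0.0634] 0.67
[0.5861 0.242  0.07  ] 0.61
32.5417
```

View pics/end.png

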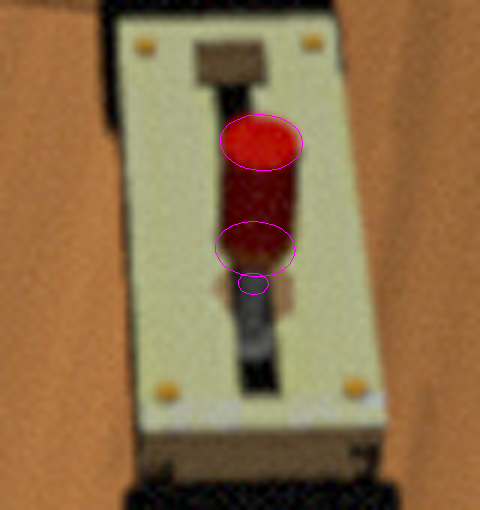

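The final picture shows the pin upright in the slot. Its red top at crop (261,142) lies on the outline projected for a foot at z = 20 mm, and the foot shows at (255,350), as expected for fully down. The gripper is well clear, so I'm handing in.

```bash
python3 -c "
from workcell import *
print(hand_in())"
```

```text
the job is handed in; nothing more can be done
None
```

The job is handed in at about 33 s of the 72 s limit, with no verdict returned: the red-handled pin dropped into the hidden groove at y ≈ 34 mm, and the final picture shows it upright, fully down and let go.

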